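# Clamp the food-colour jar in the tilted shaker

### The arm

A 6-joint arm with a two-finger parallel gripper is mounted at the origin on the work surface; the furniture and walls round the work are solid. World frame = base frame: x ahead of the robot, y to its left, z up, the work surface at z = 0. Lengths are in m, angles in rad, forces in N, time in s.
With the tool pointing down it reaches from about 0.325 to 0.775 m from the base axis. Payload 5.5 kg.
Tool frame: the origin (TCP) lies at the very end of the fingers, on their centre line; the grasp point (between the pads) lies 19 mm behind it; y points along the fingers, x is the direction in which the jaws open and shut, and the axes are right-handed (so a half turn about y gives the same grasp; the last joint's range is limited). The gripper opens to 85 mm and grips with 20 to 120 N. Pads are 22 mm wide; open, the fingers measure 114 mm over their backs; the gripper's body (76 mm by 85 mm) begins 54 mm behind the grasp point. The pads swing forward as they close: fully open they stand 13 mm farther back than shut.
Start: joints at [-1.395, 0.091, 1.231, -0, 1.82, -0.057], TCP at [0.138, -0.584, 0.192] pointing down, gripper open.
Joint ranges: [-2.87, 2.87], [-0.86, 2.18], [0.17, 2.46], [-1.51, 4.65], [0.06, 2.69], [-2.65, 2.65]. Speed limits (rad/s): [2.57, 2.57, 3.01, 3.14, 3.14, 3.14].

### API

Orientations are given as a rotation vector (axis times angle).
In Python, from workcell import env, claw, sensors, imaging gives the robot as it stands. Calls block until the motion is done:
- env.move_pose(position, orientation): joint-space move of the TCP to a pose.
- env.move_linear(position, rotation=None, v=0.15, stop_force=None): straight line of the TCP; rotation=None keeps the orientation; v is the mean speed in m/s. With stop_force (N) it stops when the force on the tool has changed by that much, and returns True; else False.
- env.movej(angles): joint-space move.
- claw.grip(opening): opening from 0.0 (shut) to 1.0 (fully open); the grip force is fixed at half the most; returns when the fingers have stopped.
- env.wait(seconds).
- env.inverse_kinematics(position, orientation): joint angles nearest the present ones, or None.
- sensors.observe(): the state.
- imaging.capture(name): name is "scene" or "top"; returns a dict with "frame" (480x640x3 uint8, blue, green, red), "fx", "fy", "cx", "cy" (pixels), "k1" (the pictures are not rectified: a ray, as slopes to the right and down, at radius r is drawn at 1 + k1 r^2 times it, then the intrinsics apply), "view" (4x4, takes a point from world to camera coordinates). Camera axes: x right, y down, z forward; pixel columns grow to the right and rows downward; lengths in m; the calibration is good to about 2 mm. A picture is of the moment at which its call begins. There is no depth.
A pose or a line that the arm cannot do raises env.MotionError and nothing moves.
- env.job_done(): hands the job in, once; it reports no verdict.
The state is a dict: "time": time; "joint_positions": joint angles; "dq": joint speeds; "effort": joint torques, N m; "ee_pos": TCP position; "ee_rot": TCP orientation; "contact_force": force on the tool from outside, world axes, zero at the start; "moment": the same for the moment, N m; "opening": opening from 0.0 (shut) to 1.0 (fully open).
Only numpy, scipy, OpenCV 4.12 (cv2) and the standard library are available. Lean on these libraries where they do the work, as an engineer would, in place of code of your own. Each camera call takes 0.05 s, during which the arm holds its last target. There are 200 camera calls.

### The job

Load the jar shaker: push the red-knobbed hold-down arm fully back until it stays open by itself, stand the small dark food-colour jar squarely on the sloping deck against the two front pins, then bring the arm over again so that it bears down on the jar's lid, and let go. Do not drop or upset the jar, and leave the tea glass and the wooden stamp where they stand.

Things in the scene. Friction and masses are not known exactly. Their poses are not given: they have to be found in the camera images.
- jar: small dark jar of food colour with a narrower ribbed lid, loose, 60 to 130 g: body 42 mm across and 40 mm high, lid 34 mm across, 52 mm high in all. Origin at the centre of its underside, z along its axis to the lid. It starts upright on the worktop; it, the glass and the stamp may have changed places beyond the stand.
- shaker: white jar shaker fixed on the worktop, base 140 x 100 x 29 mm. Origin on the worktop plumb below the seat on the deck; x points horizontally from its front (pins, dial) to its back (hinge), z up. The base reaches from 60 mm before to 80 mm behind the origin, and 50 mm to either side. A kerb 70 mm high runs close behind it along the table's edge.
- deck: aluminium deck of the shaker, 135 x 96 mm, fixed at 30 degrees, facing the shaker's front. Origin on its upper face at the seat's centre (75 mm above the worktop), where the middle of the jar's underside belongs; z is its outward normal, x up the slope (deck spans x -47 to 88 mm). Two 10 mm pins, 16 mm high, stand at x -23, y +-12 mm: a jar touching both is centred on the seat.
- clamp_hinge (a point): fixed point on the hinge axis of the hold-down arm, at x = 72, z = 60 mm in the deck's frame; the axis is the deck's y. Two brackets (at y = -17 and +17 mm, 6 mm thick, x = 62 to 82 mm, 70 mm high, in the deck's frame) carry it.
- clamp_knob (a point): centre of the red ball knob, 26 mm across, at the end of the arm's handle (a rod 8 mm thick), 95 mm from the hinge axis; moves with the arm. At joint 0 it lies in the deck's frame 54 mm down the slope from the hinge axis and 78 mm out along the normal, and it turns about that axis towards the shaker's back as the arm opens.
- clamp_foot (a point): lower face of the rubber foot (16 mm thick, 32 mm wide) at the nose of the hold-down arm, 71 mm from the hinge axis; moves with the arm; over the middle of the seat when the arm is down.
- clamp (a joint): hold-down arm, rad: 0 = right down with no jar under it, about 0.18 = bearing on a seated jar's lid, 1.95 = fully back at its stop. Knob to the shaker's back = open. Over-centre spring: below 0.95 it drives the arm down (0.33 N m at 0, 4 N on the lid), above 0.95 it throws it back and keeps it there. 3.5 N at the knob, square to the handle, starts it; damped, it moves alone at 1 to 2 rad/s.
- tea_glass: waisted tea glass, 62 mm across and 86 mm high, loose; origin at the centre of its underside. Leave it alone.
- date_stamp: wooden hand stamp with a turned handle, 31 x 52 x 81 mm, loose; origin at the centre of its underside. Leave it alone.
- stand_corner (a point): far right corner of the higher plate of the white tray stand (fixed furniture, never moves). From here the plate's far edge runs 0.2 m to the left and slightly outward (to x = 0.476, y = 0.093 m) and the plate slopes down towards the robot. No part of the stand is higher than this point or further out than that edge: carry things round its far side or well above it.

How it is judged:
On the way, in this order (a step that is already met when the one before it is completed fails the run):
1. the hold-down arm is pushed fully back (joint over 1.85 rad) and the robot has let go of it, before the jar is on the deck (value of joint clamp above 1.85 rad and contact force between the fingers and clamp below 0.1 N and distance between jar and deck above 0.08 m), for 0.2 s.
2. the jar stands on the deck against the pins (underside within 8 mm of the seat, square to the deck within 0.12 rad), let go, with the arm still back (value of joint clamp above 1.7 rad and distance between jar and deck below 0.008 m and angle between the z axis of jar and the z axis of deck, either way round below 0.12 rad and contact force between the fingers and jar below 0.1 N), for 0.2 s.
At the end, for the whole second after the job is handed in: The jar stands on the deck, lid up, the middle of its underside within 8 mm of the seat centre and its axis within 0.12 rad of the deck's normal, at rest; the hold-down arm bears on its lid (joint between 0.10 and 0.27 rad, more than 1.5 N) (distance between jar and deck below 0.008 m and angle between the z axis of jar and the z axis of deck, either way round below 0.12 rad and angle between jar's own z axis and vertical below 0.8 rad and contact force between clamp and jar above 1.5 N and value of joint clamp between 0.1 and 0.27 rad and linear speed of jar below 0.02 m/s); the robot touches nothing.
It fails at once if the jar is dropped or knocked over (moves faster than 1.2 m/s, or its axis leans more than 1.2 rad) (linear speed of jar above 1.2 m/s or angle between jar's own z axis and vertical above 1.2 rad).
It fails at once if the tea glass is shifted by more than 30 mm (distance of tea_glass from where it was at the start of the episode above 0.03 m).
It fails at once if the stamp is shifted by more than 30 mm (distance of date_stamp from where it was at the start of the episode above 0.03 m).
It also fails if it takes over 69 s, if anything falls off the work surface, if the arm or the gripper's body presses on something with over 40 N, if the wrist force passes 120 N, or if a joint passes its speed limit or range.

## Working session

There is one attempt and no reset: what is moved stays moved. The work goes in short steps, each a Python script; the robot and the scene stay as the last script left them, time stands still between calls to the robot, and variables do not carry over. Pictures are saved under pics/ and viewed, about 8 in all and at most 12, crops included, and the job is handed in when it is done.

```bash
mkdir -p pics; ls
python3 - <<'E'
from workcell import env, claw, sensors, imaging
import cv2,numpy as np,pickle
d={}
for n in("scene","top"):
    c=imaging.capture(n); d[n]=c; cv2.imwrite(f"pics/{n}0.png",c["frame"])
    print(n,c["fx"],c["fy"],c["cx"],c["cy"],c["k1"]); print(np.round(c["view"],3).tolist())
pickle.dump(d,open("c0.pkl","wb"))
print(sensors.observe())
E
```

```text
pics
scene 552.3948903629419 552.3948903629419 319.32892570544163 241.82637340344792 -0.10865670759562152
[[-0.455, -0.89, -0.018, 0.265], [-0.58, 0.312, -0.752, 0.406], [0.675, -0.332, -0.659, 1.101], [0.0, 0.0, 0.0, 1.0]]
top 501.1031056873401 501.1031056873401 322.0141075226228 235.81056293081198 -0.08618321672653606
[[-0.019, -1.0, 0.009, 0.027], [-0.998, 0.018, -0.067, 0.484], [0.067, -0.01, -0.998, 1.362], [0.0, 0.0, 0.0, 1.0]]
{'time': 0.1, 'joint_positions': array([-1.39472385e+00,  9.17637582e-02,  1.23180334e+00, -2.73705417e-06,
        1.81976280e+00, -5.67032815e-02]), 'dq': array([-0.00206204, -0.0006663 , -0.00404135,  0.0001243 ,  0.00059325,
        0.00066518]), 'effort': array([ 2.76223022e-03, -4.60215998e+01, -4.19219077e+01,  9.13291774e-05,
        1.06760947e-02,  6.62894337e-06]), 'ee_pos': array([ 0.13834655, -0.58350196,  0.19055446]), 'ee_rot': array([-1.30916837,  1.03693408, -1.03476077]), 'contact_force': array([ 0.27983514, -0.23273778, -0.6801147 ]), 'moment': array([ 0.02166756,  0.03101443, -0.00470107]), 'opening': 1.0011323356506638}
```

View pics/scene0.png

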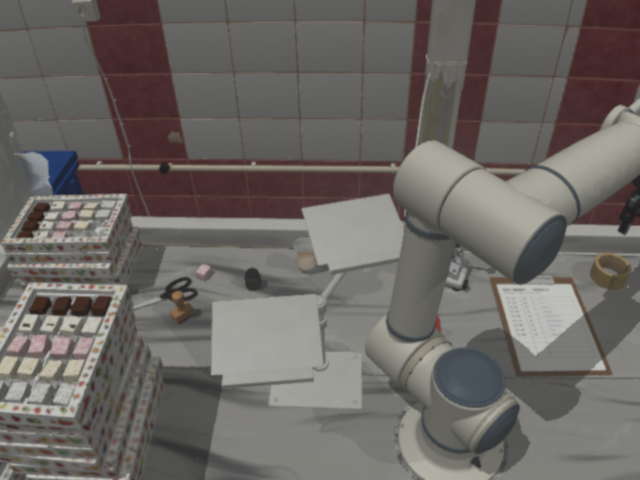

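View pics/top0.png

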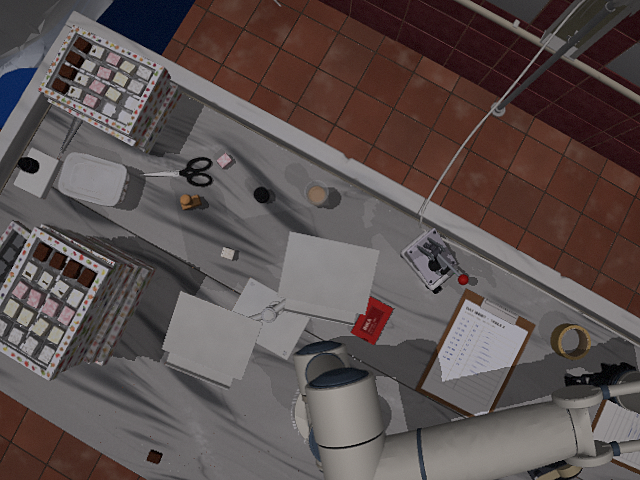

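```bash
cat > h.py <<'E'
import numpy as np,cv2
from scipy.spatial.transform import Rotation as R
def ray(c,u,v):
    p=np.array([(u-c["cx"])/c["fx"],(v-c["cy"])/c["fy"]]); s=p.copy()
    for _ in range(20): s=p/(1+c["k1"]*(s@s))
    V=np.array(c["view"]); d=V[:3,:3].T@np.r_[s,1]; o=-V[:3,:3].T@V[:3,3]
    return o,d
def onz(c,u,v,z):
    o,d=ray(c,u,v); return o+d*(z-o[2])/d[2]
def proj(c,P):
    V=np.array(c["view"]); q=V[:3,:3]@np.asarray(P)+V[:3,3]; s=q[:2]/q[2]; s=s*(1+c["k1"]*(s@s))
    return np.array([c["fx"]*s[0]+c["cx"],c["fy"]*s[1]+c["cy"]])
def tri(c1,p1,c2,p2):
    o1,d1=ray(c1,*p1);o2,d2=ray(c2,*p2)
    t=np.linalg.lstsq(np.c_[d1,-d2],o2-o1,rcond=None)[0]
    a,b=o1+d1*t[0],o2+d2*t[1]; return (a+b)/2,np.linalg.norm(a-b)
E
python3 - <<'E'
from h import *; import pickle
d=pickle.load(open("c0.pkl","rb")); T=d["top"];S=d["scene"]
f=T["frame"]
a=cv2.resize(f[215:305,385:485],None,fx=6,fy=6,interpolation=cv2.INTER_CUBIC)
b=cv2.resize(f[170:215,240:340],None,fx=6,fy=6,interpolation=cv2.INTER_CUBIC)[:, :600]
im=np.vstack([a,b[:60*0+60]])  
cv2.imwrite("pics/crop.png",a)
hsv=cv2.cvtColor(f,cv2.COLOR_BGR2HSV)
m=((hsv[...,0]<8)|(hsv[...,0]>172))&(hsv[...,1]>150)&(hsv[...,2]>90)
n,l,s,c=cv2.connectedComponentsWithStats(m[225:300,400:500].astype(np.uint8))
print(s,c+[400,225])
g=f.max(2)
sub=(g[175:215,245:280]<50).astype(np.uint8); n,l,s,c=cv2.connectedComponentsWithStats(sub); print(s,c+[245,175])
gs=S["frame"].max(2); sub=(gs[260:300,235:270]<60).astype(np.uint8); n,l,s,c=cv2.connectedComponentsWithStats(sub); print(s,c+[235,260])
print("jar",onz(T,262,195,.045),onz(S,253,279,.026))
print("glass",onz(T,318,194,.06),"stamp",onz(T,189,201,.05))
E
```

```text
[[   0    0  100   75 7438]
 [  59   50    9    9   62]] [[449.38894864 261.85869857]
 [462.82258065 278.9516129 ]]
[[   0    0   35   40 1127]
 [   9   12   22   17  273]] [[261.54924579 194.35581189]
 [263.86080586 195.0952381 ]]
[[   0    0   35   40 1115]
 [  10    9   17   21  285]] [[251.78654709 279.48789238]
 [252.83508772 279.54736842]]
jar [0.59616893 0.17945182 0.045     ] [0.5987965  0.18413518 0.026     ]
glass [0.59387137 0.02776108 0.06      ] stamp [0.58299653 0.37718124 0.05      ]
```

View pics/crop.png

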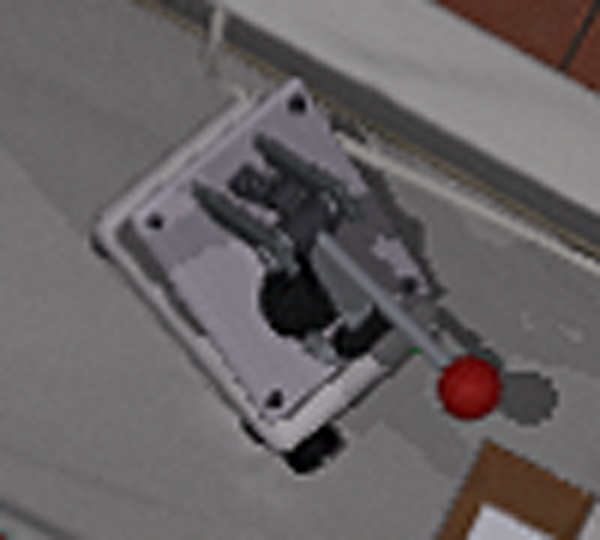

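```bash
cat >> h.py <<'E'
c30,s30=np.cos(np.pi/6),.5
class Sh:  # shaker pose
    def __init__(s,x,y,yaw):
        s.o=np.array([x,y,0]); s.b=np.array([np.cos(yaw),np.sin(yaw),0]); s.l=np.array([-np.sin(yaw),np.cos(yaw),0]); s.u=np.array([0,0,1.])
        s.dx=c30*s.b+s30*s.u; s.dz=-s30*s.b+c30*s.u
    def deck(s,x,y,z): return s.o+.075*s.u+x*s.dx+y*s.l+z*s.dz
    def base(s,x,y,z): return s.o+x*s.b+y*s.l+z*s.u
    def knob(s,q,r=.095):
        a=np.arctan2(.078,-.054)-q; return s.deck(.072+r*np.cos(a),0,.060+r*np.sin(a))
def rotv(ydir,xdir):
    y=np.array(ydir)/np.linalg.norm(ydir); x=np.array(xdir)-y*(y@xdir); x/=np.linalg.norm(x)
    return R.from_matrix(np.c_[x,y,np.cross(x,y)]).as_rotvec()
E
python3 - <<'E'
from h import *; import pickle
from scipy.optimize import least_squares
from workcell import env
d=pickle.load(open("c0.pkl","rb")); T=d["top"];S=d["scene"]
cr=lambda u,v:np.array([385+(u+.5)/6-.5,215+(v+.5)/6-.5])
cor=[((.088,-.048),cr(297,78)),((.088,.048),cr(133,215)),((-.047,.048),cr(267,422))]
scr=[((1,-1),cr(297,103)),((1,1),cr(155,222)),((-1,1),cr(275,400)),((-1,-1),cr(409,285))]
kn=np.array([462.82,278.95])
def f(p):
    s=Sh(*p[:3]); i=p[3]; r=[]
    for (x,y),px in cor: r.append((proj(T,s.deck(x,y,0))-px)*.6)
    for (a,b),px in scr: r.append(proj(T,s.deck(.0205+a*(.0675-i),b*(.048-i),0))-px)
    r.append(proj(T,s.knob(p[4]))-kn)
    return np.concatenate(r)
o=onz(T,433,260,.075)
r=least_squares(f,[o[0],o[1],.57,.008,0.0]); print(r.x,np.round(r.fun,1))
s=Sh(*r.x[:3]); np.save("sh.npy",r.x[:3])
print("seat",s.deck(0,0,0),"knob0",s.knob(0),"knob1.95",s.knob(1.95),"base corner px",proj(T,s.base(.08,.05,.029)),cr(100,240))
print("stand",tri(T,(380,249),S,(392,197)), onz(T,380,249,.15))
dn=[0,0,-1]
def ik(n,p,rv):
    q=env.inverse_kinematics(np.array(p),rv); print(n,np.round(p,3),None if q is None else np.round(q,2))
for sg in(1,-1):
    rv=rotv(dn,sg*s.l)
    ik("push",s.knob(0)-.03*s.b-.02*s.u,rv)
    ik("pushend",s.knob(1.2)-.03*s.b-.02*s.u,rv)
    ik("back",s.knob(1.95)+.03*s.b-.02*s.u,rv)
    rp=rotv(-s.dz,sg*s.l)
    ik("place",s.deck(0,0,.005),rp); ik("above",s.deck(0,0,.12),rp)
    for a in (0,.5,1.,1.57): ik("jar",[.597,.182,.006],rotv(dn,sg*np.array([np.cos(a),np.sin(a),0])))
E
```

```text
[ 0.40520304 -0.27936593  0.6717664   0.00874233 -0.02103326] [ 0.4 -0.3 -0.3  0.3  0.4  0.3 -0.5 -0.1  0.  -0.5  0.4  0.   0.1  0.4
 -0.3 -0. ]
seat [ 0.40520304 -0.27936593  0.075     ] knob0 [ 0.3633034  -0.31268173  0.20356779] knob1.95 [ 0.48493766 -0.21596628  0.22771302] base corner px [399.01837495 251.56155111] [401.25       254.58333333]
stand (array([ 0.43258076, -0.10827991,  0.29441166]), np.float64(0.0070256524722415595)) [ 0.43999986 -0.12338375  0.15      ]
push [ 0.34  -0.331  0.184] None
pushend [ 0.412 -0.274  0.238] None
back [ 0.508 -0.197  0.208] None
place [ 0.403 -0.281  0.079] None
above [ 0.358 -0.317  0.179] None
jar [0.597 0.182 0.006] [0.24 0.2  1.44 0.   1.5  0.24]
jar [0.597 0.182 0.006] [ 0.24  0.2   1.44 -0.    1.5  -0.26]
jar [0.597 0.182 0.006] [ 0.24  0.2   1.44  0.    1.5  -0.76]
jar [0.597 0.182 0.006] [ 0.24  0.2   1.44  0.    1.5  -1.33]
push [ 0.34  -0.331  0.184] [-0.84 -0.25  1.57 -0.    1.82  0.05]
pushend [ 0.412 -0.274  0.238] [-0.65 -0.18  1.41 -0.    1.91  0.24]
back [ 0.508 -0.197  0.208] [-0.43 -0.05  1.35 -0.    1.85  0.47]
place [ 0.403 -0.281  0.079] [-1.08 -0.23  1.82  0.52  1.64 -0.17]
above [ 0.358 -0.317  0.179] [-1.19 -0.23  1.65  0.52  1.85 -0.18]
jar [0.597 0.182 0.006] None
jar [0.597 0.182 0.006] None
jar [0.597 0.182 0.006] [0.24 0.2  1.44 0.   1.5  2.38]
jar [0.597 0.182 0.006] [0.24 0.2  1.44 0.   1.5  1.81]
```

Run:
```python
from h import *; import pickle
from workcell import env,claw,sensors,imaging
d=pickle.load(open("c0.pkl","rb")); T=d["top"];S=d["scene"]
for z in(.2,.25,.29,.31): print(z,onz(T,380,249,z).round(3),onz(T,290,232,z).round(3),onz(S,392,197,z).round(3),onz(S,303,213,z).round(3))
s=Sh(*np.load("sh.npy")); rv=rotv([0,0,-1],-s.l)
claw.grip(0.0)
P=lambda q,off=.024,dz=-.010: s.knob(q)-off*s.b+dz*s.u
env.move_pose(P(0,.07),rv)
print("hit",env.move_linear(P(0,.030),v=.08))
for q in np.arange(.1,1.11,.1):
    env.move_linear(P(q,.022),v=.10)
    o=sensors.observe(); print(round(q,2),(o["contact_force"]).round(1))
env.move_linear(P(1.1,.05,.07),v=.25)
env.move_linear(P(1.1,.12,.12),v=.25)
env.wait(.5)
for n in("scene","top"):
    c=imaging.capture(n); d[n+"1"]=c; cv2.imwrite(f"pics/{n}1.png",c["frame"])
pickle.dump(d,open("c1.pkl","wb"))
a=cv2.resize(d["top1"]["frame"][185:325,365:505],None,fx=4,fy=4,interpolation=cv2.INTER_CUBIC)
cv2.imwrite("pics/v1.png",a); print(sensors.observe()["time"],proj(T,s.knob(1.95)),proj(d["scene"],s.knob(1.95)))
```

```text
0.2 [ 0.438 -0.117  0.2  ] [0.483 0.097 0.2  ] [ 0.535 -0.186  0.2  ] [0.583 0.04  0.2  ]
0.25 [ 0.436 -0.111  0.25 ] [0.479 0.094 0.25 ] [ 0.48  -0.147  0.25 ] [0.525 0.066 0.25 ]
0.29 [ 0.435 -0.106  0.29 ] [0.476 0.092 0.29 ] [ 0.436 -0.115  0.29 ] [0.479 0.087 0.29 ]
0.31 [ 0.434 -0.103  0.31 ] [0.474 0.091 0.31 ] [ 0.414 -0.099  0.31 ] [0.456 0.098 0.31 ]
hit False
0.1 [ 0.5  0.3 -1.3]
0.2 [-0.6 -0.1 -0.4]
0.3 [ 0.   0.3 -0.3]
0.4 [-0.5 -1.1  0.8]
0.5 [ 0.3 -0.5 -0.9]
0.6 [ 1.1 -0.1  0.1]
0.7 [ 1.1 -0.3 -1.2]
0.8 [ 0.3  0.4 -0. ]
0.9 [ 0.9 -0.5 -0.3]
1.0 [ 0.2 -0.1 -1.5]
1.1 [-0.3  0.5  0.1]
7.0 [422.96740263 227.71538489] [414.10509785 195.29415182]
```

View pics/v1.png

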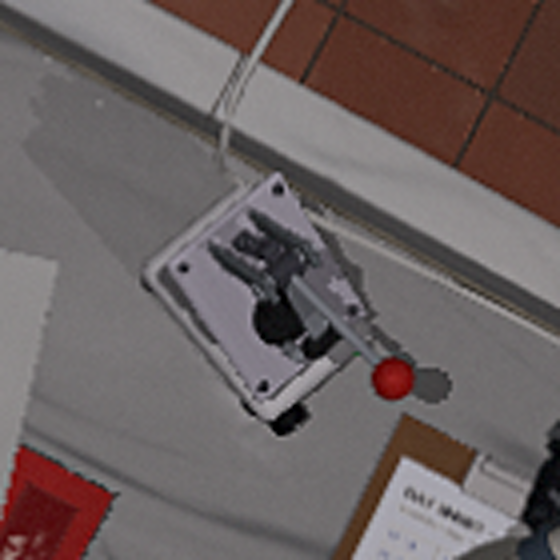

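View pics/scene1.png

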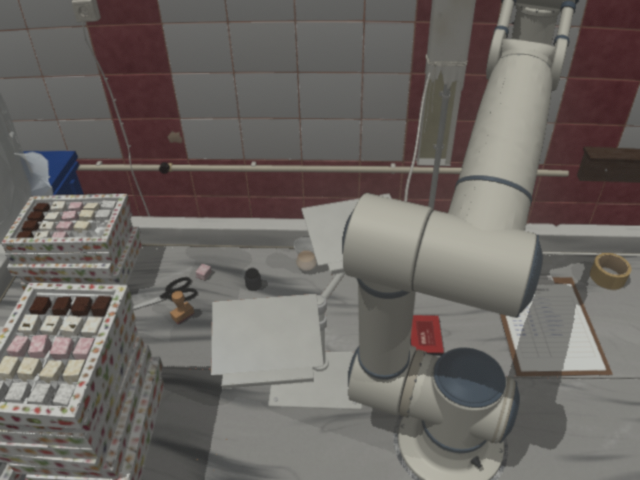

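Run:
```python
from h import *; import pickle
from workcell import env,claw,sensors,imaging
d={}
s=Sh(*np.load("sh.npy")); rv=rotv([0,0,-1],-s.l)
o=sensors.observe(); print(o["ee_pos"],o["opening"],s.knob(1.1)-.12*s.b+.12*s.u)
P=lambda q,off=.024,dz=-.030: s.knob(q)-off*s.b+dz*s.u
env.move_linear(P(0,.09),v=.2)
hit=env.move_linear(P(0,.0),v=.05,stop_force=4)
o=sensors.observe(); e=o["ee_pos"]-s.knob(0); off=-(e@s.b); print("hit",hit,e@s.b,e@s.l,e[2],o["contact_force"].round(1))
if hit:
  for q in np.arange(.1,1.16,.1):
    env.move_linear(P(q,off-.006,-.03+.018*q),v=.10)
    print(round(q,2),sensors.observe()["contact_force"].round(1))
  env.move_linear(P(1.1,off+.02,.07),v=.25)
env.move_linear(P(1.1,.12,.12),v=.25)
env.wait(.5)
for n in("scene","top"): d[n]=imaging.capture(n)
pickle.dump(d,open("c2.pkl","wb"))
T=d["top"]
cv2.imwrite("pics/v2.png",cv2.resize(T["frame"][185:325,365:505],None,fx=4,fy=4,interpolation=cv2.INTER_CUBIC))
hsv=cv2.cvtColor(T["frame"],cv2.COLOR_BGR2HSV)
m=((hsv[...,0]<8)|(hsv[...,0]>172))&(hsv[...,1]>150)&(hsv[...,2]>90)
m[:195]=0;m[290:]=0;m[:,:395]=0;m[:,500:]=0
n,l,st,c=cv2.connectedComponentsWithStats(m.astype(np.uint8)); print([(a[4],b.round(1)) for a,b in zip(st[1:],c[1:]) if a[4]>15])
for q in(0,.5,1,1.5,1.95):print(q,proj(T,s.knob(q)).round(1))
print(sensors.observe()["time"])
```

```text
[ 0.33452405 -0.33553027  0.37792346] -2.9004197975526013e-05 [ 0.33443356 -0.3356371   0.37792118]
hit True -0.016046609604330762 -9.769577146966524e-05 -0.029793409363201406 [-1.4 -0.7  5.3]
0.1 [ 0.1 -0.8 -0.8]
0.2 [-1.1 -0.6 -0.6]
0.3 [ 0.6  0.  -0.5]
0.4 [-0.9 -0.4 -0.3]
0.5 [-0.6 -0.6  0.5]
0.6 [ 0.2 -0.1  0.4]
0.7 [-0.2  0.4  0.7]
0.8 [-0.8  0.9  0.4]
0.9 [-0.   0.5 -0.2]
1.0 [-0.8 -0.8 -0.5]
1.1 [-0.9  0.4  0.5]
[(np.int32(68), array([463.2, 279.2]))]
0 [462.5 278.7]
0.5 [458.7 269. ]
1 [448.6 254.2]
1.5 [434.9 238.6]
1.95 [423.  227.7]
14.0167
```

Run:
```python
from h import *; import pickle
from workcell import env,claw,sensors,imaging
s=Sh(*np.load("sh.npy")); d={}
for p in ([0,-.74,.22],[0,-.72,.25],[0,-.70,.28],[0,-.66,.3]):
    q=env.inverse_kinematics(np.array(p),rotv([0,0,-1],[1,0,0])); 
    if q is None: q=env.inverse_kinematics(np.array(p),rotv([0,0,-1],[-1,0,0]))
    if q is not None: print(p,np.round(q,2)); env.movej(q); break
for n in("scene","top"): d[n]=imaging.capture(n)
pickle.dump(d,open("c3.pkl","wb"))
S=d["scene"]; f=S["frame"].copy()
x,y=proj(S,s.deck(0,0,.05)).astype(int); print(x,y)
for n,P in dict(knob=s.knob(0),hinge=s.deck(.072,0,.06),c1=s.deck(.088,.048,0),c2=s.deck(-.047,.048,0),c3=s.deck(-.047,-.048,0)).items(): print(n,proj(S,P).round(1))
cv2.imwrite("pics/v3.png",cv2.resize(f[y-50:y+50,x-65:x+65],None,fx=6,fy=6,interpolation=cv2.INTER_CUBIC))
print(sensors.observe()["time"])
```

```text
[0, -0.74, 0.22] [-1.62  0.52  0.67 -0.    1.96 -1.62]
458 242
knob [475.1 218.7]
hinge [438.4 222.8]
c1 [414.2 243.1]
c2 [455.9 275.2]
c3 [464.7 251.8]
16.0917
```

View pics/v3.png

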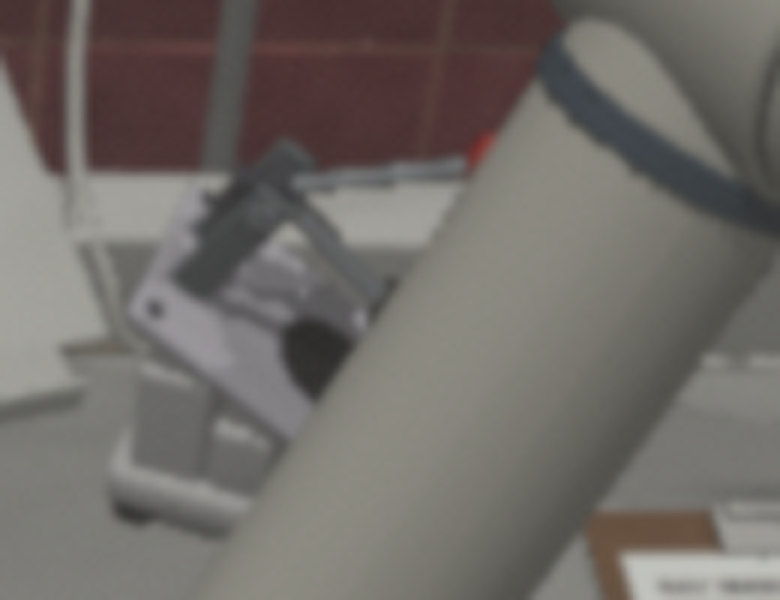

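```bash
cat >> h.py <<'E'
def knobpx(T):
    hsv=cv2.cvtColor(T["frame"],cv2.COLOR_BGR2HSV)
    m=((hsv[...,0]<8)|(hsv[...,0]>172))&(hsv[...,1]>140)&(hsv[...,2]>70)
    m[:195]=0;m[290:]=0;m[:,:400]=0;m[:,500:]=0
    n,l,st,c=cv2.connectedComponentsWithStats(m.astype(np.uint8))
    return [(int(a[4]),b.round(1).tolist()) for a,b in zip(st[1:],c[1:]) if a[4]>8]
E
python3 - <<'E'
from h import *; import pickle
from workcell import env,claw,sensors,imaging
s=Sh(*np.load("sh.npy")); rv=rotv([0,0,-1],-s.l)
P=lambda q,off,dz: s.knob(q)-off*s.b+dz*s.u
env.move_pose(P(0,.07,-.03),rv)
for off in (.04,.03,.02,.01,0,-.01):
    env.move_linear(P(0,off,-.03),v=.06)
    o=sensors.observe(); e=o["ee_pos"]-P(0,off,-.03)
    c=imaging.capture("top")
    print(off,o["contact_force"].round(1),o["moment"].round(2),(e*1000).round(1),o["opening"].round(3),knobpx(c))
    f=o["contact_force"]
cv2.imwrite("pics/v4.png",cv2.resize(c["frame"][210:330,400:560],None,fx=5,fy=5,interpolation=cv2.INTER_CUBIC))
print(o["time"],R.from_rotvec(o["ee_rot"]).as_matrix().round(2))
E
```

```text
Traceback (most recent call last):
AttributeError: 'float' object has no attribute 'round'
```

Run:
```python
from h import *; import pickle
from workcell import env,claw,sensors,imaging
s=Sh(*np.load("sh.npy")); rv=rotv([0,0,-1],-s.l)
P=lambda q,off,dz: s.knob(q)-off*s.b+dz*s.u
for off in (.03,.02,.01,0,-.01):
    env.move_linear(P(0,off,-.03),v=.06)
    o=sensors.observe(); e=o["ee_pos"]-P(0,off,-.03)
    c=imaging.capture("top")
    print(off,o["contact_force"].round(1),o["moment"].round(2),(e*1000).round(1),o["opening"],knobpx(c))
cv2.imwrite("pics/v4.png",cv2.resize(c["frame"][210:330,400:560],None,fx=5,fy=5,interpolation=cv2.INTER_CUBIC))
print(o["time"],R.from_rotvec(o["ee_rot"]).as_matrix().round(2))
```

```text
0.03 [ 0.1 -0.1 -0.5] [-0.   -0.02  0.01] [0.2 0.2 0. ] 0.003636378618477268 [(10, [425.3, 196.0]), (265, [459.2, 206.6]), (30, [488.5, 197.8]), (45, [472.6, 208.5]), (190, [491.3, 223.9]), (80, [462.7, 279.2])]
0.02 [ 0.1 -0.4  1.1] [ 0.01  0.01 -0.04] [ 0.3  0.3 -0. ] 0.001051706525451205 [(319, [460.3, 206.6]), (40, [488.3, 198.7]), (191, [490.8, 223.8]), (79, [462.7, 279.2])]
0.01 [-6.6 -4.5  6.3] [-0.77  1.14  0.07] [-1.1 -1.8  1.8] -0.001717572333074939 [(9, [432.1, 197.7]), (286, [459.2, 205.6]), (28, [488.7, 198.9]), (133, [492.9, 224.5]), (9, [479.7, 217.1]), (39, [484.1, 220.9]), (64, [461.9, 278.8])]
0 [-1.5 -2.3  8.1] [-0.34  0.42 -0.01] [ 0.3 -1.2  2.4] 0.0015704575361147383 [(307, [459.6, 205.8]), (18, [475.9, 198.1]), (39, [487.7, 198.3]), (185, [491.3, 223.9]), (13, [477.5, 222.2]), (20, [459.6, 277.9])]
-0.01 [ 1.1 -0.   6.4] [-0.02 -0.05  0.03] [ 0.8 -0.3  1.6] -0.0023213708417927485 [(334, [461.9, 207.3]), (12, [475.8, 198.1]), (41, [488.3, 198.3]), (196, [490.9, 224.4]), (10, [478.9, 216.9])]
20.375 [[ 0.62  0.    0.78]
 [-0.78 -0.    0.62]
 [ 0.   -1.    0.  ]]
```

View pics/v4.png

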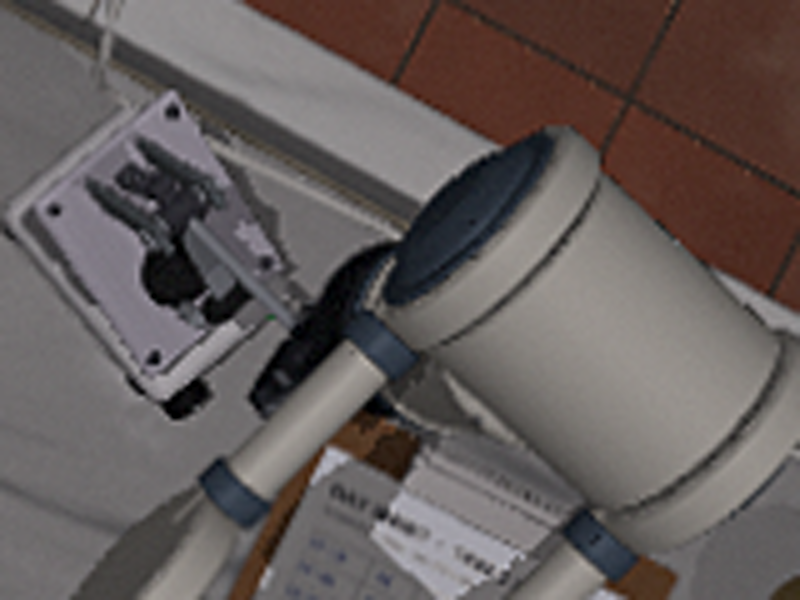

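Run:
```python
from h import *; import pickle
from workcell import env,claw,sensors,imaging
s=Sh(*np.load("sh.npy"))
e=sensors.observe()["ee_pos"]
env.move_linear(e+[0,0,.03],v=.2)
env.move_linear([.27,-.285,.12],v=.3)
c=imaging.capture("scene"); 
p=proj(c,[.27,-.285,.12]).astype(int); print(p)
hit=env.move_linear([.27,-.285,-.0],v=.06,stop_force=5)
o=sensors.observe(); print(hit,o["ee_pos"],o["contact_force"].round(1),o["time"])
cv2.imwrite("pics/v5.png",cv2.resize(c["frame"][p[1]-60:p[1]+60,p[0]-80:p[0]+80],None,fx=5,fy=5,interpolation=cv2.INTER_CUBIC))
```

```text
[485 271]
False [ 0.27013589 -0.28516644  0.00031239] [ 1.  -0.2 -0.5] 23.5333
```

Run:
```python
from workcell import env,claw,sensors,imaging
hit=env.move_linear([.27,-.285,-.03],v=.05,stop_force=5)
o=sensors.observe(); print(hit,o["ee_pos"],o["contact_force"].round(1),o["time"])
```

```text
False [ 0.27004472 -0.28508181 -0.02989467] [-0.1  0.1 -0.3] 24.2833
```

View pics/v5.png

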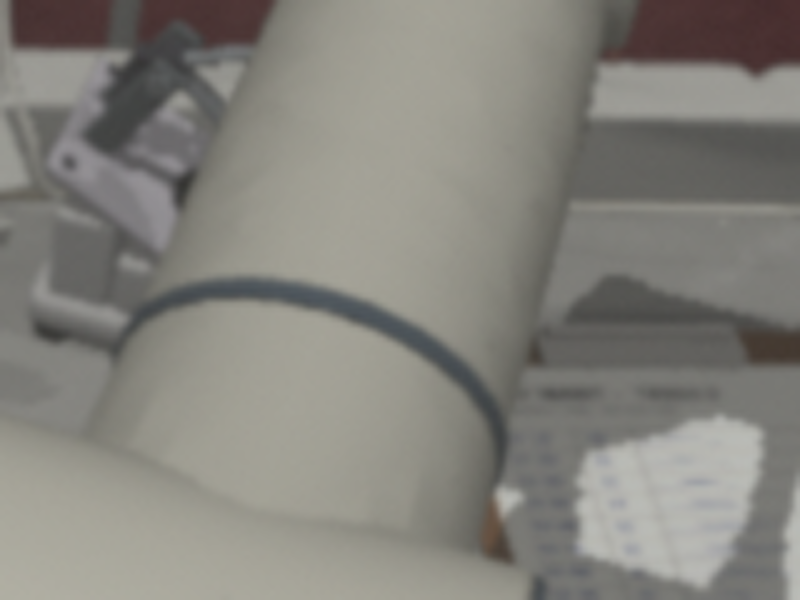

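Run:
```python
from workcell import env,claw,sensors,imaging
import numpy as np
hit=env.move_linear([.27,-.285,-.06],v=.03,stop_force=5)
o=sensors.observe(); print(hit,o["ee_pos"],o["contact_force"].round(1),o["moment"].round(3),o["time"])
env.move_linear([.27,-.285,.15],v=.25)
```

```text
True [ 0.27019399 -0.28523417 -0.03966728] [-0.4  0.2  5.5] [0.09  0.1   0.016] 24.7917
```

Run:
```python
from h import *; import pickle
from workcell import env,claw,sensors,imaging
s=Sh(*np.load("sh.npy")); rv=rotv([0,0,-1],-s.l)
P=lambda q,off,dz: s.knob(q)-off*s.b+(dz-.04)*s.u
env.move_pose(P(0,.06,-.02),rv)
env.move_linear(P(0,.024,-.02),v=.1)
for q in np.arange(.15,1.16,.1):
    env.move_linear(P(q,.022,-.02),v=.12)
    if q<.5 or q>.9: print(round(q,2),sensors.observe()["contact_force"].round(1))
env.move_linear(P(1.1,.05,.07),v=.3)
env.move_linear(P(1.1,.14,.10),v=.3)
# tilted probe of the worktop, 45 deg about tool x
th=np.pi/4; p=np.array([.27,-.285,0])
rt=rotv(-np.cos(th)*s.u+np.sin(th)*s.b,-s.l)
c=imaging.capture("top"); print(knobpx(c),proj(c,s.knob(1.95)))
pickle.dump(c,open("c4.pkl","wb"))
cv2.imwrite("pics/v6.png",cv2.resize(c["frame"][185:325,365:505],None,fx=4,fy=4,interpolation=cv2.INTER_CUBIC))
print(env.inverse_kinematics(p+[0,0,.08],rt),env.inverse_kinematics(p-[0,0,.03],rt),sensors.observe()["time"])
```

```text
0.15 [-13.2  -7.    3.8]
0.25 [-13.7  -7.    6.4]
0.35 [-17.   -7.4   9.7]
0.45 [-17.5  -7.3  15. ]
0.95 [0.7 0.4 0. ]
1.05 [-0.1 -0.  -0.1]
1.15 [-0.5  0.  -0.7]
[(9, [431.8, 198.3]), (307, [460.1, 206.6]), (36, [487.5, 198.3]), (12, [475.2, 199.0]), (19, [474.0, 212.4]), (188, [490.4, 223.9]), (9, [478.7, 218.7]), (77, [423.3, 228.0])] [422.96740263 227.71538489]
[-1.51469616 -0.23137157  1.93661426  0.65248537  1.88587266 -0.55308212] [-1.51469616 -0.08697646  2.02181919  0.62143336  1.70098635 -0.6928997 ] 30.3833
```

View pics/v6.png

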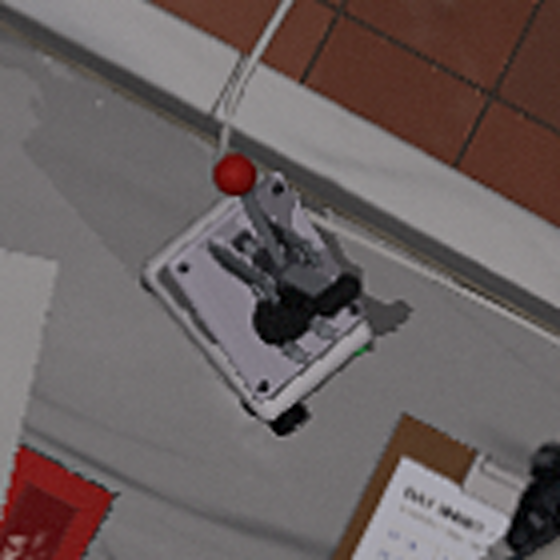

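Run:
```python
from h import *; import pickle
from workcell import env,claw,sensors,imaging
s=Sh(*np.load("sh.npy"))
th=np.pi/4; p=np.array([.27,-.285,0])
rt=rotv(-np.cos(th)*s.u+np.sin(th)*s.b,-s.l)
env.move_pose(p+[0,0,.015],rt)
hit=env.move_linear(p-[0,0,.045],v=.05,stop_force=4)
o=sensors.observe(); print("tilt",hit,o["ee_pos"],o["contact_force"].round(1))
env.move_linear(p+[0,0,.05],v=.3)
j=np.array([.5985,.1825,0]); rj=rotv([0,0,-1],[1,0,0])
env.move_pose([.36,-.27,.38],rotv([0,0,-1],-s.l))
env.move_pose(j+[0,0,.30],rj)
claw.grip(1.0)
env.move_linear(j+[0,0,-.034],v=.25)
claw.grip(0.0)
o=sensors.observe(); print("open",o["opening"],o["ee_pos"],o["time"])
```

```text
tilt True [ 0.27020431 -0.28468256 -0.02232238] [-0.9 -1.   5.2]
open 0.479666190054518 [ 0.5991971   0.18267763 -0.03293544] 38.8167
```

Run:
```python
from h import *; import pickle
from workcell import env,claw,sensors,imaging
s=Sh(*np.load("sh.npy"))
D=lambda x,z: s.deck(x,0,z-.04)
rp=rotv(-s.dz,-s.l)
e=sensors.observe()["ee_pos"]
env.move_linear(e+[0,0,.06],v=.15)
env.move_linear([e[0],e[1],.33],v=.35)
w=s.base(-.03,.0,.33); env.move_pose(w,rotv([0,0,-1],-s.l))
env.move_pose(D(.004,.14),rp)
o=sensors.observe(); print("open",o["opening"],o["time"])
env.move_linear(D(.004,.03),v=.2)
env.wait(.1)
h1=env.move_linear(D(.004,-.002),v=.03,stop_force=3)
o=sensors.observe();r=o["ee_pos"]-D(0,0)
print(h1,"x,z",r@s.dx,r@s.dz,r@s.l,o["contact_force"].round(1))
h2=env.move_linear(o["ee_pos"]-.009*s.dx,v=.02,stop_force=3)
o=sensors.observe();r=o["ee_pos"]-D(0,0)
print(h2,"x,z",r@s.dx,r@s.dz,o["contact_force"].round(1),o["time"])
c=imaging.capture("top"); pickle.dump(c,open("c5.pkl","wb"))
cv2.imwrite("pics/v7.png",cv2.resize(c["frame"][200:300,380:500],None,fx=5,fy=5,interpolation=cv2.INTER_CUBIC))
```

```text
open 0.47580137192814875 43.05
True x,z 0.003854582579535135 0.0073835269152652885 0.00025266238652898125 [-1.7 -0.4  4.1]
True x,z -0.002984246239453426 0.007411017283499035 [ 0.2 -0.1  2.3] 44.975
```

View pics/v7.png

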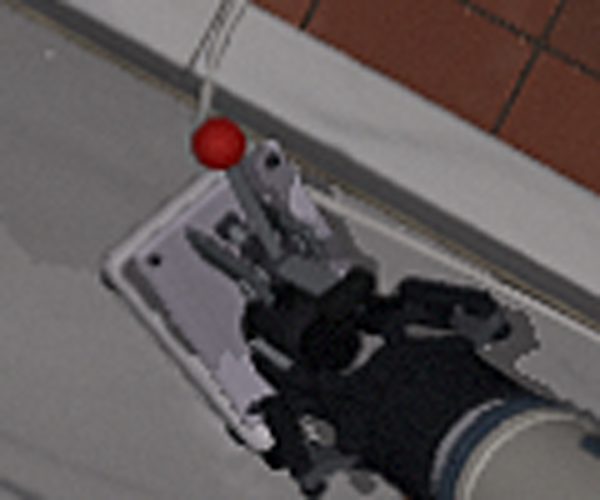

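Run:
```python
from h import *; import pickle
from workcell import env,claw,sensors,imaging
s=Sh(*np.load("sh.npy"))
D=lambda x,z: s.deck(x,0,z-.04)
claw.grip(.8)
env.wait(.1)
e=sensors.observe()["ee_pos"]
env.move_linear(e+.02*s.dz,v=.08)
env.move_linear(e+.15*s.dz,v=.3)
claw.grip(0.0)
rv=rotv([0,0,-1],-s.l)
K=lambda q,off,dz: s.knob(q)+off*s.b+(dz-.04)*s.u
env.move_pose(K(1.95,-.08,.14),rv)
env.move_linear(K(1.95,.05,.10),v=.35)
c=imaging.capture("top"); pickle.dump(c,open("c6.pkl","wb"))
cv2.imwrite("pics/v8.png",cv2.resize(c["frame"][200:300,380:500],None,fx=5,fy=5,interpolation=cv2.INTER_CUBIC))
print(sensors.observe()["time"],[(n,((proj(c,P)-[380,200])*5).round()) for n,P in dict(lid=s.deck(0,0,.052),bot=s.deck(0,0,0)).items()])
```

```text
48.5333 [('lid', array([331., 349.])), ('bot', array([278., 311.]))]
```

View pics/v8.png

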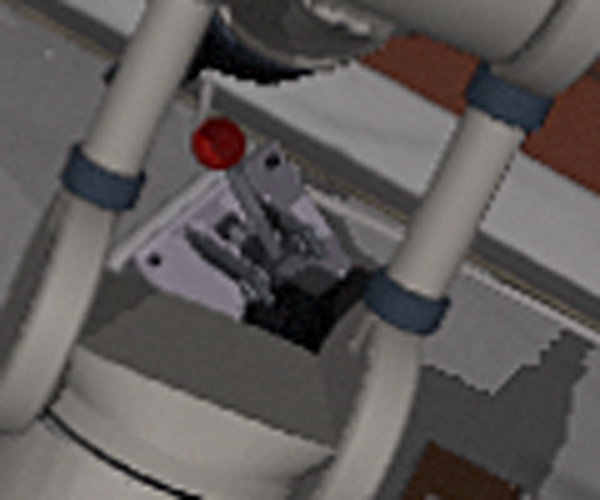

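Run:
```python
from h import *; import pickle
from workcell import env,claw,sensors,imaging
s=Sh(*np.load("sh.npy"))
K=lambda q,off,dz: s.knob(q)+off*s.b+(dz-.04)*s.u
env.move_linear(K(1.95,.05,-.02),v=.2)
env.move_linear(K(1.95,.025,-.02),v=.1)
for q in np.arange(1.8,.74,-.15):
    env.move_linear(K(q,.022,-.02+.008*(1.95-q)),v=.13)
    print(round(q,2),sensors.observe()["contact_force"].round(1))
env.move_linear(K(.75,.05,.06),v=.3)
env.move_linear(K(1.2,.06,.13),v=.3)
print(sensors.observe()["time"])
env.move_pose([.30,-.56,.25],rotv([0,0,-1],-s.l))
c=imaging.capture("top"); pickle.dump(c,open("c7.pkl","wb"))
print(knobpx(c),[(q,proj(c,s.knob(q)).round(1).tolist()) for q in (0,.1,.18,.27,.35)],sensors.observe()["time"])
cv2.imwrite("pics/v9.png",cv2.resize(c["frame"][200:300,380:500],None,fx=5,fy=5,interpolation=cv2.INTER_CUBIC))
```

```text
1.8 [6.4 5.2 3.7]
1.65 [7.1 5.5 7. ]
1.5 [4.  3.7 3.9]
1.35 [2.4 2.3 2.5]
1.2 [1.1 0.8 2.5]
1.05 [ 0.7  0.9 -0.2]
0.9 [0.6 0.7 0.5]
0.75 [-0.1  0.3  0.3]
52.6583
[(345, [461.7, 207.0]), (37, [487.6, 198.4]), (213, [491.5, 224.3]), (9, [474.7, 223.1]), (84, [462.4, 276.6])] [(0, [462.5, 278.7]), (0.1, [462.3, 277.3]), (0.18, [462.0, 276.0]), (0.27, [461.4, 274.3]), (0.35, [460.6, 272.6])] 54.1917
```

View pics/v9.png

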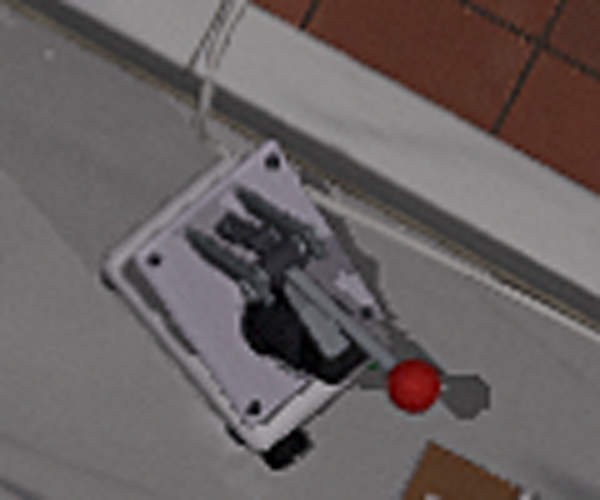

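Run:
```python
from workcell import env,sensors
print(sensors.observe()["contact_force"].round(1)); env.job_done()
```

```text
[-0.1  0.1 -0.6]
the job is handed in; nothing more can be done
```

I pushed the hold-down arm back until it stayed open, stood the jar on the deck against the pins, brought the arm over onto its lid, and handed the job in at about 54 s of the 69 s allowed.

**Last checks**
- **Arm open:** after the first push the knob sat within 0.5 px of where it should be at 1.95 rad, with the gripper clear.
- **Jar on the deck:** it touched the deck at the expected depth. The fingers were 3 mm down-slope of centre when I stopped against the pins, within the 8 mm allowed.
- **Arm down:** the knob pixel gives a joint angle of about 0.17 rad, against about 0.18 expected for a seated jar. The last picture shows the jar under the foot, and the robot read about 0.6 N at hand-in, which is within its noise.

**What disagreed**
- **Finger length:** the fingers end about 40 mm short of the stated TCP. My first two pushes therefore missed or skimmed the knob without moving the arm. I found the cause by touching the worktop with the tool upright (contact at -40 mm) and tilted 45 degrees (-22 mm), then corrected for it.

**Not checked**
- **Jar before closing:** the robot blocked the view after release, so I did not see the jar on the deck before bringing the arm down. Its squareness is inferred from the contact readings and the final joint angle.
- **Lid force:** I could not measure the force on the lid directly.
- **Glass and stamp:** I never worked near them, but I did not look again at the end to confirm their positions.

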